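Close, clip and lift the mending kit

ROBOT

A 6-joint arm with a two-finger parallel gripper is mounted at the origin on a cart in front of the work surface, level with it; the furniture and walls round the work are solid. World frame = base frame: x ahead of the robot, y to its left, z up, the work surface at z = 0. Lengths are in m, angles in rad, forces in N, time in s.
With the tool pointing down it reaches from about 0.275 to 0.775 m from the base axis. Payload 14.6 kg.
Tool frame: the origin (TCP) lies midway between the tips of the shut fingers; the grasp point (between the pads) lies 19 mm behind it; z points along the fingers, y is the line along which they close (so a half turn about z gives the same grasp; the last joint's range is limited). The gripper opens to 85 mm and grips with 20 to 120 N. Pads are 22 mm wide; open, the fingers measure 114 mm over their backs; the gripper's body (76 mm by 85 mm) begins 54 mm behind the grasp point. The pads swing forward as they close: fully open they stand 13 mm farther back than shut.
Start: joints at [1.092, 0.263, -0.048, 1.259, 0, 1.415], TCP at [0.167, 0.498, 0.231] pointing down, gripper open.
Joint ranges: [-2.65, 2.65], [-0.89, 1.7], [-1.18, 1.37], [-2.13, 2.11], [-1.35, 1.29], [-3.14, 3.14]. Speed limits (rad/s): [1.89, 1.89, 2.57, 2.79, 3.14, 3.14].

INTERFACE

Orientations are given as a 3x3 rotation matrix whose columns are the frame's x, y, z axes.
In Python, from bench import robot gives the robot as it stands.
- The arm moves only by the tool send_rows, never from a script. Its argument "steps" is a list of rows, each an object with "translation": the shift along the tool's x, y, z in cm, a list of three; "yaw": the turn about the tool's z in rad; "fingers": the opening, from 0 (shut) to 1 (fully open). A call has 1 to 20 rows; each row shifts and turns the commanded pose from where the row before left it, along the tool's axes as they then stand; what a row does not reach is not made up. A row lasts 1/12 s, in which the tool goes at most 41.7 mm and 7.16 degrees, less where a joint would pass 70% of its speed; a pose out of reach is approached as far as the arm can. A call is refused whole if a number of a shift passes 4.17 or a number of a turn 0.125, either way. A call with a gripper value outside its range is refused whole. The fingers move at their own pace and stop on an object; "squeeze" is the grip in N (left out, the last holds). Time passes only in rows, so rows that do not move let the fingers close. It gives the time, the measured TCP pose, the force, the opening and the grip force at its end, in the units of the state.
- robot.state(): the state, without advancing time (a new reading comes with each control period).
- robot.capture(name): name is "scene" or "top" or "wrist"; returns the picture (400x640x3 uint8, red, green, blue); there is no depth.
- robot.camera_info(name): a dict with "K" (3x3 intrinsics, pixels), "k1" (the pictures are not rectified: a ray, as slopes to the right and down, at radius r is drawn at 1 + k1 r^2 times it, then the intrinsics apply), "cam_to_world" (4x4, takes a point from camera to world coordinates); the wrist camera has in their place "T_tool_cam" (4x4, takes a point from camera to tool coordinates, whose origin is the TCP and whose axes are the flange's). Camera axes: x right, y down, z forward; pixel columns grow to the right and rows downward; lengths in m; the calibration is good to about 2 mm. A picture is of the moment at which its call begins: read the wrist's pose just before it. camera_info takes no time and is no camera call.
- robot.finish_job(): hands the job in; it is judged then, once.
The state is a dict: "time_s": time; "qpos": joint angles; "qd": joint speeds; "tau": joint torques, N m; "ee_pos": TCP position; "tcp_rot": TCP orientation; "force": force on the tool from outside, world axes, zero at the start; "torque": the same for the moment, N m; "width": opening from 0.0 (shut) to 1.0 (fully open); "grip_force": force on a finger pad.
Only numpy, scipy, OpenCV 4.12 (cv2) and the standard library are available. Lean on these libraries where they do the work, as an engineer would, in place of code of your own. Each camera call takes 0.05 s, during which the arm holds its last target. There are 200 camera calls.

TASK

The hinged mending case stands half open with its bits in it. Shut the lid fully, push the orange clip on its front fully home so that the lid cannot come open, and only then lift the case by its handle to about 10 cm above the worktop; finish still holding it there, level and steady. Keep the case level all the way so that nothing in it tumbles, and leave the other things on the worktop where they are.

Things in the scene. Friction and masses are not known exactly. Their poses are not given: they have to be found in the camera images.
- kit_case: a teal plastic clamshell case, loose, 0.4 to 0.8 kg with its contents, on rubber feet. Closed it is 104 deep (own x: hinge on the +x side, clip on the -x side; at the start the hinge side points to the robot's left, the clip side to its right, give or take 0.5 rad), 170 wide (own y) and 56 high without its handle (feet and lower half 38, lid 18). Origin: centre of its underside; z up
- kit_lid (a joint): the lid, the upper half of the case: 0 = shut, halves edge to edge; grows in rad as the front edge rises about the hinge line (end stop 1.9). The hinge is stiff: the lid stays at any angle and shuts when its front edge is pushed over and down with 1 to 3 N
- kit_clip (a joint): the orange clip hinged on the lid's front: 0 = hanging straight down along the front of the case, its hook under a catch on the lower half, lid locked; grows in rad as it swings out and up (1.57 = sticking straight out, end stop 2.3). Stiff hinge, stays where it is left; about 2 N at its end moves it. Below about 0.12 the hook holds
- hinge_line (a point): middle of the lid's hinge axis, on the case 52 behind its centre and 38 above its underside; the axis runs along the case's own y, the lid's angle turns about +y
- lid_edge (a point): middle of the lid's front upper edge: 104 ahead of the hinge line and 18 above it with the lid shut; moves with the lid. The lid's outer face is flat for 43 from this edge back to the handle
- handle (a point): centre of the handle bar on the lid's outer face, over the middle of the case: a dark bar 14 thick (own x), 100 long (own y), 12 high, its centre 28 above the lid's outer face (84 above the case's underside when shut), 22 of free space below it, 76 free between its two posts
- clip_end (a point): middle of the free end of the clip, a plate 44 wide and 3 thick that reaches 24 from its hinge. That hinge lies 2 in front of the case's front face and 44 above its underside (lid shut). Along the end a thumb tab 4 thick stands out: pushed home, the clip hangs 10 in front of the front face, its tab's outer edge 17 in front and 20 to 25 above the case's underside
- reel_red: wooden reel of red thread standing in the case, 28 wide, 42 high; origin at its underside
- reel_blue: wooden reel of blue thread standing in the case, 28 wide, 42 high; origin at its underside
- tape_measure: round red tape measure lying in the case, 54 across, 18 high; origin at its underside
- case_peg: wooden clothes peg lying in the case, 72 long, 12 high; origin at its underside
- timer: bystander: wind-up timer with teal base, 69 across, 72 high; origin at its underside
- measuring_scoop: bystander: blue scoop, 130 long; origin at its underside
- thread_spool_3: bystander: reel of yellow thread, 42 high; origin at its underside
- scissors: bystander: scissors with blue handles lying flat, 199 long; origin at the underside
- lint_roller: bystander: lint roller with blue handle lying flat, 229 long; origin at its underside
- rinse_bottle: bystander: dark bottle, 53 across, 176 high; origin at its underside

How it is judged:
On the way, in this order (a step that is already met when the one before it is completed fails the run):
1. lid shut, with the case standing on the worktop (value of joint kit_lid below 0.05 rad and height (world z) of kit_case below 0.015 m), for 0.2 s.
2. clip pushed home, lid still shut, with the case standing on the worktop (value of joint kit_lid below 0.06 rad and value of joint kit_clip below 0.12 rad and height (world z) of kit_case below 0.015 m), for 0.2 s.
3. case lifted clear, still shut and clipped (value of joint kit_lid below 0.06 rad and value of joint kit_clip below 0.12 rad and height (world z) of kit_case above 0.05 m), for 0.2 s.
At the end, for the whole second after the job is handed in: Fingers hold the shut case (lid < 0.06 rad) by its handle, clip home (< 0.12 rad), underside 6 to 16 cm above the worktop, within 0.12 rad of level, still (< 2 cm/s, < 0.1 rad/s), touching no bystander, all four bits inside (value of joint kit_lid below 0.06 rad and value of joint kit_clip below 0.12 rad and height (world z) of kit_case between 0.06 and 0.16 m and angle between kit_case's own z axis and vertical below 0.12 rad and linear speed of kit_case below 0.02 m/s and angular speed of kit_case below 0.1 rad/s and contact force between the fingers and kit_case above 2 N and distance between the grasp point and handle below 0.05 m and distance between each of reel_red, reel_blue, tape_measure, case_peg and kit_case below 0.095 m and contact force between kit_case and timer below 0.1 N and contact force between kit_case and measuring_scoop below 0.1 N and contact force between kit_case and thread_spool_3 below 0.1 N and contact force between kit_case and scissors below 0.1 N and contact force between kit_case and lint_roller below 0.1 N and contact force between kit_case and rinse_bottle below 0.1 N); the arm keeps its last pose, push and grip.
It fails at once if the case tips more than 0.35 rad from level (angle between kit_case's own z axis and vertical above 0.35 rad).
It fails at once if a bystander is shoved more than 3 cm (distance of any of timer, measuring_scoop, thread_spool_3, scissors, lint_roller, rinse_bottle from where it was at the start of the episode above 0.03 m).
It also fails if it takes over 48 s, if anything falls off the work surface, if the arm or the gripper's body presses on something with over 40 N, if the wrist force passes 120 N, or if a joint passes its speed limit or range.

## Working session

There is one attempt and no reset: what is moved stays moved. The work goes in short steps, Python scripts to look and compute and a tool call to move; the robot and the scene stay as the last step left them, time stands still between calls to the robot, and variables do not carry over. Pictures are saved under pics/ and viewed, at most 10 in all, crops included, and the job is handed in when it is done.

Besides the shell and the picture viewer there is one more tool, called as name([rows], argument=value, ...), one row to a line, values as JSON. send_rows: Moves the arm, as the interface text tells. Its arguments: {"type":"object","properties":{"steps":{"type":"array","items":{"type":"object","properties":{"translation":{"type":"array","items":{"type":"number"}},"yaw":{"type":"number"},"fingers":{"type":"number"}}}},"squeeze":{"type":"number"}},"required":["steps"]}

```bash
mkdir -p pics
python3 - <<'E'
from bench import robot
import cv2,numpy as np
s=robot.state();print(s['time_s'],s['ee_pos'],np.round(s['tcp_rot'],3).tolist(),s['width'])
for n in("scene","top","wrist"):
    im=robot.capture(n);cv2.imwrite(f'pics/{n}0.png',im[:,:,::-1])
    i=robot.camera_info(n);print(n,{k:np.round(v,4).tolist() for k,v in i.items()})
E
```

```text
0.0 [0.16693355 0.49746347 0.23081905] [[-0.948, 0.318, -0.001], [0.318, 0.948, -0.001], [0.0, -0.001, -1.0]] 0.9993565848466144
scene {'K': [[432.2485, 0.0, 322.1838], [0.0, 432.2485, 193.1616], [0.0, 0.0, 1.0]], 'k1': -0.0901, 'cam_to_world': [[-0.9161, -0.187, 0.3546, 0.026], [-0.4005, 0.4659, -0.789, 1.0325], [-0.0176, -0.8649, -0.5017, 0.7652], [0.0, 0.0, 0.0, 1.0]]}
top {'K': [[458.3474, 0.0, 312.9211], [0.0, 458.3474, 196.7363], [0.0, 0.0, 1.0]], 'k1': -0.0368, 'cam_to_world': [[-0.0074, -0.9913, 0.1314, 0.3523], [-0.9998, 0.0099, 0.0187, -0.0249], [-0.0198, -0.1312, -0.9912, 1.2373], [0.0, 0.0, 0.0, 1.0]]}
wrist {'K': [[321.8441, 0.0, 316.1987], [0.0, 321.8441, 198.1963], [0.0, 0.0, 1.0]], 'k1': 0.0102, 'T_tool_cam': [[-0.0007, -0.9618, -0.2739, 0.0695], [1.0, -0.0002, -0.0016, -0.0013], [0.0015, -0.2739, 0.9618, -0.1427], [0.0, 0.0, 0.0, 1.0]]}
```

View pics/scene0.png

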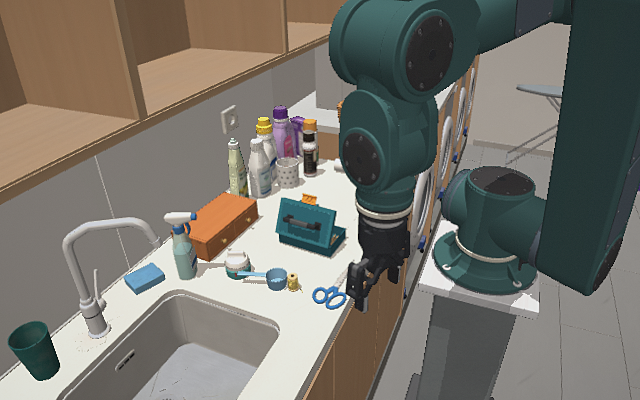

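View pics/top0.png

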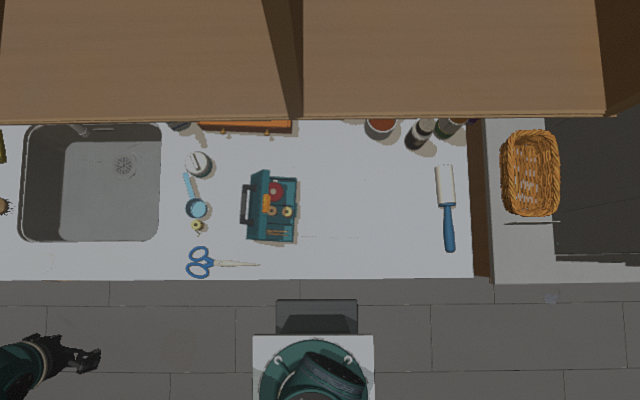

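The scene view shows the case at about (312,225) with the lid open past vertical. In the top view its lower half is at about (272,207) and the lid and handle are on the left. I'll crop both.

```bash
cat > h.py <<'E'
import numpy as np,cv2
from bench import robot
def cam(n,s=None):
    i=robot.camera_info(n)
    if n=='wrist':
        T=np.eye(4);T[:3,:3]=s['tcp_rot'];T[:3,3]=s['ee_pos'];M=T@np.array(i['T_tool_cam'])
    else: M=np.array(i['cam_to_world'])
    return np.array(i['K']),i['k1'],M
def proj(P,c):
    K,k,M=c;p=(np.atleast_2d(P)-M[:3,3])@M[:3,:3];q=p[:,:2]/p[:,2:]
    q=q*(1+k*(q**2).sum(1,keepdims=True));return q@K[:2,:2].T+K[:2,2]
def onz(uv,z,c):
    K,k,M=c;d=(np.array(uv,float)-K[:2,2])/[K[0,0],K[1,1]];q=d.copy()
    for _ in range(8): q=d/(1+k*(q@q))
    r=M[:3,:3]@np.r_[q,1];o=M[:3,3];return o+r*(z-o[2])/r[2]
def R(yaw):c,s=np.cos(yaw),np.sin(yaw);return np.array([[c,-s,0],[s,c,0],[0,0,1]])
def casept(x,y,yaw,p,lid=None):
    p=np.array(p,float)
    if lid is not None:
        h=np.array([.052,0,.038]);c,s=np.cos(lid),np.sin(lid)
        d=p-h;p=h+np.array([[c,0,s],[0,1,0],[-s,0,c]])@d
    return R(yaw)@p+[x,y,0]
E
python3 - <<'E'
import cv2
a=cv2.imread('pics/top0.png')[160:250,230:310];b=cv2.imread('pics/scene0.png')[185:260,268:353]
a=cv2.resize(a,(640,600),fx=0,fy=0,interpolation=2)[:, :]
a=cv2.resize(cv2.imread('pics/top0.png')[165:245,235:305],None,fx=7,fy=7,interpolation=2)
cv2.imwrite('pics/tc.png',a);cv2.imwrite('pics/sc.png',cv2.resize(b,None,fx=8,fy=8,interpolation=2))
E
```

```text
(no output)
```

View pics/tc.png

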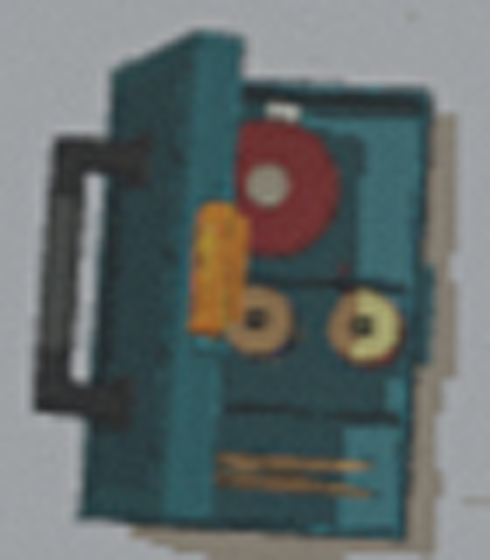

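View pics/sc.png

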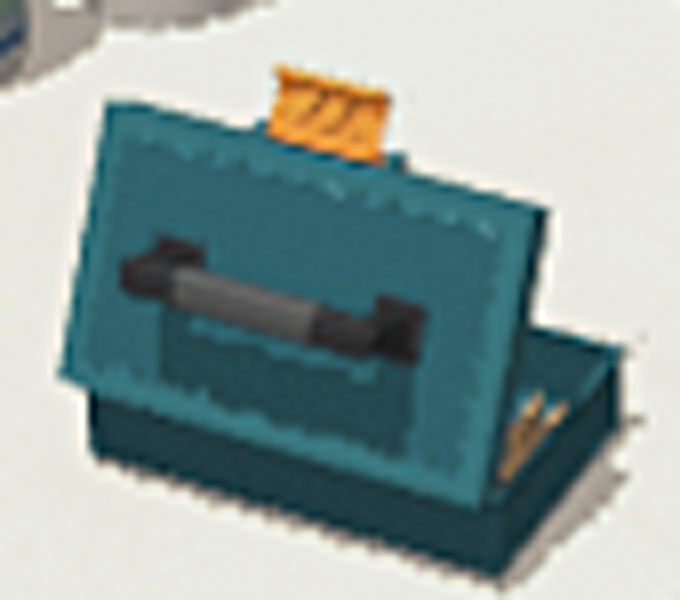

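Run:
```python
from h import *
from scipy.optimize import least_squares
t=lambda u,v:(235+u/7-.5,165+v/7-.5)
s=lambda u,v:(268+u/8-.5,185+v/8-.5)
T=[((-.052,-.085,.038),0,t(432,93)),((-.052,.085,.038),0,t(407,537)),((-.052,-.085,.056),1,t(198,32)),((-.052,.085,.056),1,t(163,518)),
((-.052,-.085,.038),1,t(243,35)),((.052,-.085,.056),1,t(112,72)),((.052,.085,.056),1,t(82,518))]
S=[((-.052,-.085,.056),1,s(107,100)),((-.052,.085,.056),1,s(547,208)),((.052,-.085,.056),1,s(62,378)),((.052,.085,.056),1,s(482,508)),((-.052,.085,.038),0,s(625,350))]
ct,cs=cam('top'),cam('scene')
def res(p,full=0):
    r=[]
    for L,c in((T,ct),(S,cs)):
        for q,l,uv in L: r.append(proj(casept(*p[:3],q,p[3] if l else None),c)[0]-uv)
    return np.array(r) if full else np.ravel(r)
f=least_squares(res,[.35,.08,1.57,1.2],loss='soft_l1');print(np.round(f.x,4));print(np.round(res(f.x,1),1).tolist())
p=f.x
for ph in np.arange(0,2.4,.2):
    e=[-.054-.024*np.sin(ph),0,.044-.024*np.cos(ph)]
    P=casept(*p[:3],e,p[3]);a=(proj(P,ct)[0]-[235,165])*7;b=(proj(P,cs)[0]-[268,185])*8;print(round(ph,1),a.round(),b.round(),P.round(3))
for n,q,l in(('handle',(0,0,.084),p[3]),('edge',(-.052,0,.056),p[3])): P=casept(*p[:3],q,l);print(n,P.round(4),((proj(P,ct)[0]-[235,165])*7).round(),((proj(P,cs)[0]-[268,185])*8).round())
for n,uv,z in(('scis',(188,262),0),('scistip',(260,265),0),('spool',(197,226),.04),('scoop',(196,208),.03),('timer',(200,163),.05)):print(n,onz(uv,z,ct).round(3))
```

```text
[0.4814 0.098  1.5134 1.1357]
[[0.2, -0.3], [0.2, 0.5], [0.0, -0.2], [0.5, 0.1], [0.6, 0.3], [0.4, 0.2], [0.3, 0.8], [-0.5, 0.8], [-1.5, 1.1], [-0.7, 1.3], [-0.2, 0.7], [0.1, -0.1]]
0.0 [279. 278.] [356. 144.] [0.481 0.089 0.127]
0.2 [283. 277.] [357. 131.] [0.481 0.087 0.131]
0.4 [283. 275.] [358. 118.] [0.481 0.087 0.136]
0.6 [281. 273.] [357. 107.] [0.481 0.087 0.141]
0.8 [276. 272.] [355.  97.] [0.481 0.088 0.145]
1.0 [268. 270.] [352.  90.] [0.481 0.091 0.15 ]
1.2 [258. 268.] [347.  84.] [0.481 0.093 0.153]
1.4 [247. 267.] [342.  81.] [0.481 0.097 0.156]
1.6 [234. 265.] [336.  81.] [0.482 0.101 0.159]
1.8 [220. 264.] [330.  84.] [0.482 0.106 0.16 ]
2.0 [206. 263.] [323.  89.] [0.482 0.111 0.161]
2.2 [192. 263.] [317.  96.] [0.482 0.115 0.16 ]
handle [0.4855 0.1697 0.1045] [ 60. 274.] [246. 311.]
edge [0.4828 0.1225 0.1399] [179. 269.] [309. 156.]
scis [0.342 0.337 0.   ]
scistip [0.333 0.142 0.   ]
spool [0.436 0.304 0.04 ]
scoop [0.485 0.31  0.03 ]
timer [0.603 0.297 0.05 ]
```

Fit: case at (0.481, 0.098), yaw 1.513, lid 1.136, residuals mostly under 1.5 px. The clip is swung out to about 2 rad. I'll align the tool with the case axes, shut the fingers and approach at the current height.

send_rows([
  {"yaw": -0.0887, "fingers": 0},
  {"yaw": -0.0887, "fingers": 0},
  {"yaw": -0.0887, "fingers": 0},
  {"translation": [-2.3, -2.47, 0], "fingers": 0},
  {"translation": [-2.3, -2.47, 0], "fingers": 0},
  {"translation": [-2.3, -2.47, 0], "fingers": 0},
  {"translation": [-2.3, -2.47, 0], "fingers": 0},
  {"translation": [-2.3, -2.47, 0], "fingers": 0},
  {"translation": [-2.3, -2.47, 0], "fingers": 0},
  {"translation": [-2.3, -2.47, 0], "fingers": 0},
  {"translation": [-2.3, -2.47, 0], "fingers": 0},
  {"translation": [-2.3, -2.47, 0], "fingers": 0},
  {"translation": [-2.3, -2.47, 0], "fingers": 0},
  {"translation": [-2.3, -2.47, 0], "fingers": 0},
  {"translation": [-2.3, -2.47, 0], "fingers": 0},
  {"translation": [-2.3, -2.47, 0], "fingers": 0},
  {"translation": [0, 0, 0], "fingers": 0},
])

```text
schema error: expected keys translation, yaw, fingers
```

```bash
cat >> h.py <<'E'
def rep(x=.4814,y=.098,yaw=1.5134):
    s=robot.state();d=R(-yaw)@(np.array(s['ee_pos'])-[x,y,0]);t=np.array(s['tcp_rot'])
    print('t',s['time_s'],'case-frame TCP mm',(1000*d).round(1),'yawerr',round(np.arctan2(t[1,1],t[0,1])-yaw,3),'F',np.round(s['force'],1),'w',round(s['width'],3),'g',s['grip_force']);return s
E
python3 - <<'E'
from h import *
rep()
E
```

```text
t 0.15 case-frame TCP mm [380.8 336.8 230.9] yawerr -0.266 F [-0.2 -0.2 -1.4] w 1.002 g 0.0
```

All keys are needed in every row.

send_rows([
  {"translation": [0, 0, 0], "yaw": -0.0887, "fingers": 0},
  {"translation": [0, 0, 0], "yaw": -0.0887, "fingers": 0},
  {"translation": [0, 0, 0], "yaw": -0.0887, "fingers": 0},
  {"translation": [-2.3, -2.47, 0], "yaw": 0, "fingers": 0},
  {"translation": [-2.3, -2.47, 0], "yaw": 0, "fingers": 0},
  {"translation": [-2.3, -2.47, 0], "yaw": 0, "fingers": 0},
  {"translation": [-2.3, -2.47, 0], "yaw": 0, "fingers": 0},
  {"translation": [-2.3, -2.47, 0], "yaw": 0, "fingers": 0},
  {"translation": [-2.3, -2.47, 0], "yaw": 0, "fingers": 0},
  {"translation": [-2.3, -2.47, 0], "yaw": 0, "fingers": 0},
  {"translation": [-2.3, -2.47, 0], "yaw": 0, "fingers": 0},
  {"translation": [-2.3, -2.47, 0], "yaw": 0, "fingers": 0},
  {"translation": [-2.3, -2.47, 0], "yaw": 0, "fingers": 0},
  {"translation": [-2.3, -2.47, 0], "yaw": 0, "fingers": 0},
  {"translation": [-2.3, -2.47, 0], "yaw": 0, "fingers": 0},
  {"translation": [-2.3, -2.47, 0], "yaw": 0, "fingers": 0},
  {"translation": [0, 0, 0], "yaw": 0, "fingers": 0},
])

```text
time_s: 1.57
ee_pos: [0.45, 0.1564, 0.2308]
tcp_rot: [[-0.998, 0.061, 0.0], [0.061, 0.998, -0.001], [-0.001, -0.001, -1.0]]
force: [-1.3, -0.1, -0.9]
width: 0.001
grip_force: 0.0
```

Run:
```python
from h import *
rep()
```

```text
t 1.5667 case-frame TCP mm [ 56.5  34.7 230.8] yawerr -0.004 F [-1.3 -0.1 -0.9] w 0.001 g 0.0
```

send_rows([
  {"translation": [0.3, 0.3, 3.4], "yaw": 0, "fingers": 0},
  {"translation": [0, 0, 3.4], "yaw": 0, "fingers": 0},
  {"translation": [0, 0, 3.4], "yaw": 0, "fingers": 0},
  {"translation": [0, -0.75, 0], "yaw": 0, "fingers": 0},
  {"translation": [0, -0.75, 0], "yaw": 0, "fingers": 0},
  {"translation": [0, 0, 0], "yaw": 0, "fingers": 0},
])

```text
time_s: 2.07
ee_pos: [0.4439, 0.1471, 0.1309]
tcp_rot: [[-0.998, 0.058, 0.001], [0.058, 0.998, -0.0], [-0.001, -0.0, -1.0]]
force: [-0.6, 0.7, -0.3]
width: -0.001
grip_force: 0.0
```

Run:
```python
from h import *
rep()
```

```text
t 2.0667 case-frame TCP mm [ 46.9  40.3 130.9] yawerr -0.001 F [-0.6  0.7 -0.3] w -0.001 g 0.0
```

send_rows([
  {"translation": [0, -0.42, 0.13], "yaw": 0, "fingers": 0},
  {"translation": [0, -0.42, 0.13], "yaw": 0, "fingers": 0},
  {"translation": [0, -0.42, 0.13], "yaw": 0, "fingers": 0},
  {"translation": [0, -0.56, 0.29], "yaw": 0, "fingers": 0},
  {"translation": [0, -0.56, 0.29], "yaw": 0, "fingers": 0},
  {"translation": [0, -0.56, 0.29], "yaw": 0, "fingers": 0},
  {"translation": [0, -0.48, 0.39], "yaw": 0, "fingers": 0},
  {"translation": [0, -0.48, 0.39], "yaw": 0, "fingers": 0},
  {"translation": [0, -0.48, 0.39], "yaw": 0, "fingers": 0},
  {"translation": [0, -0.42, 0.48], "yaw": 0, "fingers": 0},
  {"translation": [0, -0.42, 0.48], "yaw": 0, "fingers": 0},
  {"translation": [0, -0.42, 0.48], "yaw": 0, "fingers": 0},
])

```text
time_s: 3.07
ee_pos: [0.44, 0.0914, 0.09]
tcp_rot: [[-0.998, 0.058, -0.0], [0.058, 0.998, -0.0], [0.0, -0.0, -1.0]]
force: [0.6, 0.5, 0.8]
width: -0.001
grip_force: 0.2
```

Run:
```python
from h import *
rep()
im=robot.capture('top');cv2.imwrite('pics/t1.png',im[:,:,::-1])
im=robot.capture('scene')
a=cv2.resize(cv2.imread('pics/t1.png')[160:250,230:310],None,fx=6,fy=6,interpolation=2)
b=cv2.resize(im[185:275,268:353,::-1],None,fx=6,fy=6,interpolation=2)[:540]
cv2.imwrite('pics/c1.png',np.hstack([a[:400,:390],b[:400,:400]]))
```

```text
t 3.0667 case-frame TCP mm [-9. 41. 90.] yawerr -0.0 F [0.6 0.5 0.8] w -0.001 g 0.17346794169498025
```

View pics/c1.png

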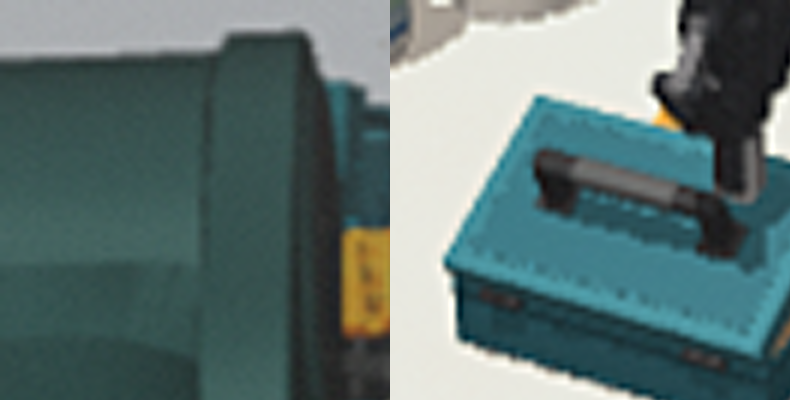

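The lid is going over: the finger is on it at (740,170) and the clip at (665,115) is clear. I'll continue down.

send_rows([
  {"translation": [0, -0.4, 0.55], "yaw": 0, "fingers": 0},
  {"translation": [0, -0.4, 0.55], "yaw": 0, "fingers": 0},
  {"translation": [0, -0.4, 0.55], "yaw": 0, "fingers": 0},
  {"translation": [0, -0.23, 0.56], "yaw": 0, "fingers": 0},
  {"translation": [0, -0.23, 0.56], "yaw": 0, "fingers": 0},
  {"translation": [0, -0.23, 0.56], "yaw": 0, "fingers": 0},
  {"translation": [0, 0, 0.1], "yaw": 0, "fingers": 0},
  {"translation": [0, 0, 0.1], "yaw": 0, "fingers": 0},
  {"translation": [0, 0, 0], "yaw": 0, "fingers": 0},
])

```text
time_s: 3.92
ee_pos: [0.4389, 0.0725, 0.0557]
tcp_rot: [[-0.998, 0.058, 0.0], [0.058, 0.998, -0.001], [-0.0, -0.001, -1.0]]
force: [-5.9, -2.7, 19.3]
width: -0.0
grip_force: 9.6
```

Run:
```python
from h import *
rep()
```

```text
t 3.9167 case-frame TCP mm [-27.9  41.   55.7] yawerr -0.001 F [-5.9 -2.7 19.3] w -0.0 g 9.58695818844717
```

send_rows([
  {"translation": [0, 0, -1], "yaw": 0, "fingers": 0},
  {"translation": [0, 0, -2.5], "yaw": 0, "fingers": 0},
  {"translation": [0, 0, -4], "yaw": 0, "fingers": 0},
  {"translation": [-1, -2, 0], "yaw": 0, "fingers": 0},
  {"translation": [-1, -2.5, 0], "yaw": 0, "fingers": 0},
  {"translation": [0, 0, 0], "yaw": 0, "fingers": 0},
  {"translation": [0, 0, 0], "yaw": 0, "fingers": 0},
])

```text
time_s: 4.5
ee_pos: [0.4566, 0.0261, 0.13]
tcp_rot: [[-0.998, 0.06, -0.0], [0.06, 0.998, 0.0], [0.0, 0.0, -1.0]]
force: [0.4, 0.1, -0.9]
width: -0.005
grip_force: 0.0
```

Run:
```python
from h import *
s=rep()
im=robot.capture('wrist')[:,:,::-1];cv2.imwrite('pics/w1.png',im)
t=robot.capture('scene')[:,:,::-1];cv2.imwrite('pics/s2.png',t)
b=cv2.resize(t[195:265,268:353],None,fx=4,fy=4,interpolation=2)
out=np.zeros((580,640,3),np.uint8);out[:300]=0;out[:280,:340]=b
out=np.vstack([cv2.resize(im,(512,320)),np.pad(b[:280],((0,0),(0,172),(0,0)))]);cv2.imwrite('pics/c2.png',out)
c=cam('wrist',s);cs=cam('scene')
for q in((-.052,-.085,.056),(-.052,.085,.056),(.052,-.085,.056),(.052,.085,.056)):
  P=casept(.4814,.098,1.5134,q);print(q,proj(P,c)[0]*.8,((proj(P,cs)[0]-[268,195])*4+[0,320]).round())
```

```text
t 4.5 case-frame TCP mm [-73.2  20.7 130. ] yawerr -0.002 F [ 0.4  0.1 -0.9] w -0.005 g 0.0
(-0.052, -0.085, 0.056) [276.23256766 268.69342379] [109. 379.]
(-0.052, 0.085, 0.056) [280.76460409  92.21654487] [311. 432.]
(0.052, -0.085, 0.056) [381.27632827 268.80094224] [ 37. 449.]
(0.052, 0.085, 0.056) [409.12713376  91.60805211] [249. 510.]
```

View pics/c2.png

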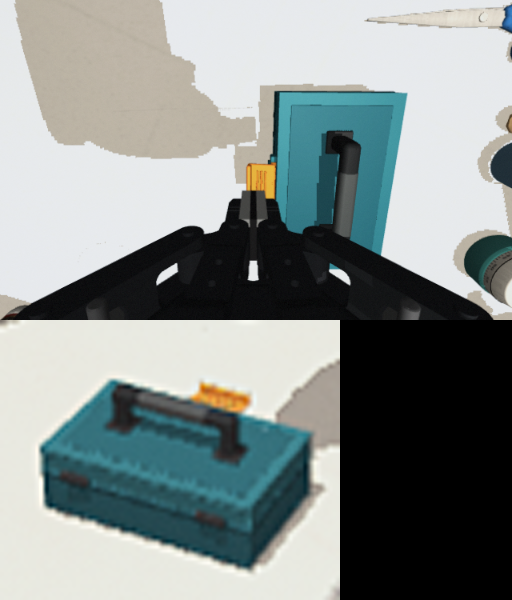

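Lid is shut and the case unmoved, with predicted corners matching. The clip sticks out at wrist (262,180). Next I'll press it down from above, then go out in front of it.

send_rows([
  {"translation": [-1.0, -0.3, 2], "yaw": 0, "fingers": 0},
  {"translation": [-1.0, -0.2, 2], "yaw": 0, "fingers": 0},
  {"translation": [0, 0, 1], "yaw": 0, "fingers": 0},
  {"translation": [0, 0, 0.5], "yaw": 0, "fingers": 0},
  {"translation": [0, 0, 0.5], "yaw": 0, "fingers": 0},
  {"translation": [0, 0, 0.5], "yaw": 0, "fingers": 0},
  {"translation": [0, 0, 0.5], "yaw": 0, "fingers": 0},
  {"translation": [0, 0, 0.5], "yaw": 0, "fingers": 0},
  {"translation": [0, 0, 0.5], "yaw": 0, "fingers": 0},
  {"translation": [0, 0, 0.4], "yaw": 0, "fingers": 0},
])

```text
time_s: 5.43
ee_pos: [0.4761, 0.0207, 0.046]
tcp_rot: [[-0.998, 0.058, 0.0], [0.058, 0.998, -0.0], [-0.0, -0.0, -1.0]]
force: [-0.0, -0.4, 0.6]
width: -0.001
grip_force: 0.5
```

Run:
```python
from h import *
rep()
```

```text
t 5.4333 case-frame TCP mm [-77.5   0.9  46. ] yawerr -0.0 F [-0.  -0.4  0.6] w -0.001 g 0.47998744705182617
```

send_rows([
  {"translation": [0, 0, 0.4], "yaw": 0, "fingers": 0},
  {"translation": [0, 0, 0.4], "yaw": 0, "fingers": 0},
  {"translation": [0, 0, 0], "yaw": 0, "fingers": 0},
  {"translation": [0, 0, -1], "yaw": 0, "fingers": 0},
  {"translation": [0, -1.5, 0], "yaw": 0, "fingers": 0},
  {"translation": [0, -2, 0], "yaw": 0, "fingers": 0},
  {"translation": [0, 0, 1.5], "yaw": 0, "fingers": 0},
  {"translation": [0, 0, 1.6], "yaw": 0, "fingers": 0},
  {"translation": [0, 0, 0], "yaw": 0, "fingers": 0},
])

```text
time_s: 6.18
ee_pos: [0.4728, -0.0143, 0.0155]
tcp_rot: [[-0.998, 0.058, -0.003], [0.058, 0.998, 0.001], [0.003, 0.0, -1.0]]
force: [-0.7, 0.3, -1.0]
width: -0.003
grip_force: 0.0
```

Run:
```python
from h import *
rep()
```

```text
t 6.1833 case-frame TCP mm [-112.6    2.2   15.5] yawerr -0.001 F [-0.7  0.3 -1. ] w -0.003 g 0.0
```

Now push in slowly, first to about -86 mm.

send_rows([
  {"translation": [0, 0.6, 0], "yaw": 0, "fingers": 0},
  {"translation": [0, 0.6, 0], "yaw": 0, "fingers": 0},
  {"translation": [0, 0.4, 0], "yaw": 0, "fingers": 0},
  {"translation": [0, 0.4, 0], "yaw": 0, "fingers": 0},
  {"translation": [0, 0.3, 0], "yaw": 0, "fingers": 0},
  {"translation": [0, 0.3, 0], "yaw": 0, "fingers": 0},
  {"translation": [0, 0, 0], "yaw": 0, "fingers": 0},
])

```text
time_s: 6.77
ee_pos: [0.4757, 0.0123, 0.0175]
tcp_rot: [[-0.998, 0.057, 0.0], [0.057, 0.998, 0.0], [-0.0, 0.0, -1.0]]
force: [-0.2, -0.2, -0.4]
width: -0.003
grip_force: 0.1
```

Run:
```python
from h import *
s=rep()
im=robot.capture('wrist')[:,:,::-1];cv2.imwrite('pics/w3.png',im)
cv2.imwrite('pics/c3.png',cv2.resize(im[150:350,200:460],None,fx=3,fy=3,interpolation=2))
c=cam('wrist',s)
for q in((-.052,-.085,.056),(-.052,.085,.056),(.052,-.085,.056),(.052,.085,.056),(-.069,.022,.0225)):
  print((proj(casept(.4814,.098,1.5134,q),c)[0]-[200,150])*3)
```

```text
t 6.7667 case-frame TCP mm [-85.9   0.8  17.5] yawerr 0.0 F [-0.2 -0.2 -0.4] w -0.003 g 0.06491004838608205
[589.9871051  970.68564113]
[ 704.54758099 -281.30974286]
[1308.4073165   978.97933811]
[1781.84164633 -290.47366844]
[470.66097032 204.98660897]
```

View pics/c3.png

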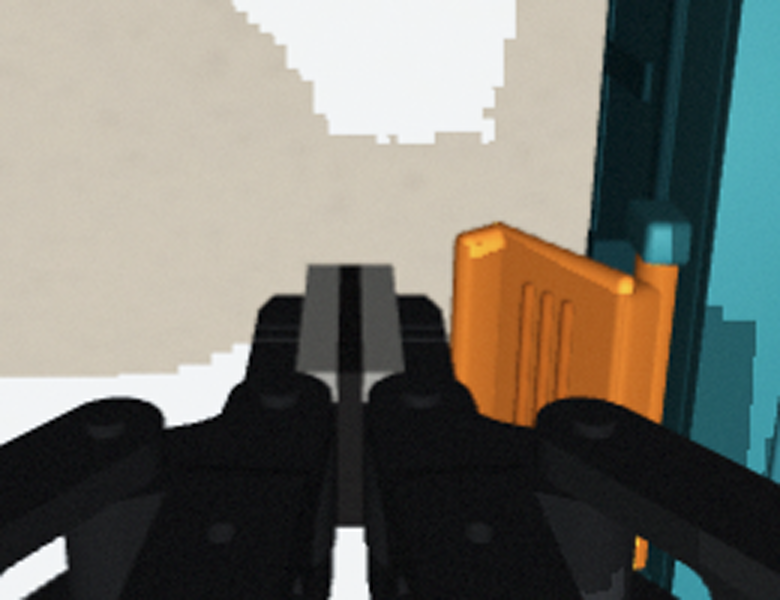

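The clip is mostly down, with its tab at (455,300) just touching the finger backs. Push on in.

send_rows([
  {"translation": [0, 0.15, 0], "yaw": 0, "fingers": 0},
  {"translation": [0, 0.15, 0], "yaw": 0, "fingers": 0},
  {"translation": [0, 0.15, 0], "yaw": 0, "fingers": 0},
  {"translation": [0, 0.1, 0], "yaw": 0, "fingers": 0},
  {"translation": [0, 0, 0], "yaw": 0, "fingers": 0},
])

```text
time_s: 7.23
ee_pos: [0.4759, 0.0173, 0.0173]
tcp_rot: [[-0.998, 0.058, 0.0], [0.058, 0.998, 0.0], [-0.0, 0.0, -1.0]]
force: [0.1, -1.7, -0.6]
width: -0.0
grip_force: 0.9
```

Run:
```python
from h import *
rep()
```

```text
t 7.2333 case-frame TCP mm [-80.9   0.9  17.3] yawerr -0.0 F [ 0.1 -1.7 -0.6] w -0.0 g 0.8794878143817186
```

send_rows([
  {"translation": [0, 0.1, 0], "yaw": 0, "fingers": 0},
  {"translation": [0, 0.1, 0], "yaw": 0, "fingers": 0},
  {"translation": [0, 0.1, 0], "yaw": 0, "fingers": 0},
  {"translation": [0, 0, 0], "yaw": 0, "fingers": 0},
])

```text
time_s: 7.57
ee_pos: [0.476, 0.0204, 0.0173]
tcp_rot: [[-0.998, 0.058, 0.0], [0.058, 0.998, 0.0], [-0.0, 0.0, -1.0]]
force: [-0.1, -1.5, -0.6]
width: 0.001
grip_force: 0.9
```

send_rows([
  {"translation": [0, 0.1, 0], "yaw": 0, "fingers": 0},
  {"translation": [0, 0.1, 0], "yaw": 0, "fingers": 0},
  {"translation": [0, 0, 0], "yaw": 0, "fingers": 0},
])

```text
time_s: 7.82
ee_pos: [0.4761, 0.0224, 0.0173]
tcp_rot: [[-0.998, 0.058, -0.0], [0.058, 0.998, 0.0], [0.0, 0.0, -1.0]]
force: [-0.0, -2.8, -0.2]
width: 0.003
grip_force: 0.9
```

Run:
```python
from h import *
s=rep()
im=robot.capture('wrist')[:,:,::-1];cv2.imwrite('pics/w4.png',im)
cv2.imwrite('pics/c4.png',cv2.resize(im[150:350,200:460],None,fx=3,fy=3,interpolation=2))
c=cam('wrist',s)
for q in((-.052,-.085,.056),(-.052,.085,.056),(-.069,-.022,.0225),(-.069,.022,.0225)):
  print((proj(casept(.4814,.098,1.5134,q),c)[0]-[200,150])*3)
```

```text
t 7.8167 case-frame TCP mm [-75.8   0.9  17.3] yawerr -0.0 F [-0.  -2.8 -0.2] w 0.003 g 0.8700704108923674
[521.59633826 972.72224573]
[ 602.50229694 -280.14634003]
[399.73369707 461.11205547]
[403.64456724 206.18532571]
```

View pics/c4.png

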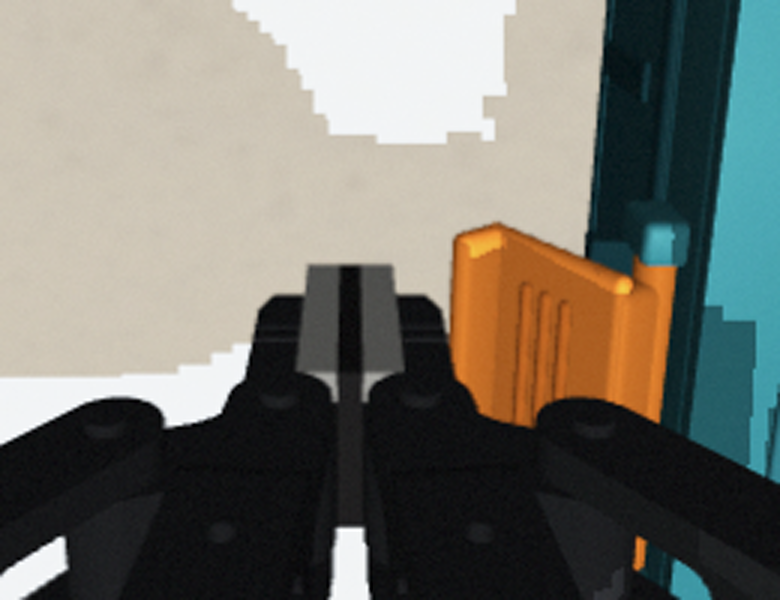

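The two pictures are nearly identical relative to the clip (tab at 453), so the clip isn't turning. The case is sliding instead, at about 2 N. I'll back off, re-measure the case, then press the tab straight down from above, where its 15 mm ledge gives leverage without sliding.

send_rows([
  {"translation": [0, -1.5, 0], "yaw": 0, "fingers": 0},
  {"translation": [0, -1.5, 0], "yaw": 0, "fingers": 0},
  {"translation": [0, 0, -3.8], "yaw": 0, "fingers": 0},
  {"translation": [0, 0, -3.8], "yaw": 0, "fingers": 0},
  {"translation": [1, 1.6, -3.67], "yaw": 0, "fingers": 0},
  {"translation": [0.98, 1.66, 0], "yaw": 0, "fingers": 0},
  {"translation": [0, 0, 0], "yaw": 0, "fingers": 0},
  {"translation": [0, 0, 0], "yaw": 0, "fingers": 0},
])

```text
time_s: 8.53
ee_pos: [0.4563, 0.0265, 0.1302]
tcp_rot: [[-0.998, 0.056, 0.001], [0.056, 0.998, 0.0], [-0.001, 0.0, -1.0]]
force: [-0.0, -0.3, -0.7]
width: -0.001
grip_force: 0.0
```

```bash
cat >> h.py <<'E'
def lidshift(s,new,old='pics/w1.png',s0=dict(ee_pos=[.4566,.0261,.130],tcp_rot=[[-.998,.06,0],[.06,.998,0],[0,0,-1]])):
    A=cv2.imread(old,0);B=cv2.imread(new,0);m=np.zeros_like(A);m[112:250,346:512]=1
    p=cv2.goodFeaturesToTrack(A,80,.01,5,mask=m)
    g,st,_=cv2.calcOpticalFlowPyrLK(A,B,p,None,winSize=(31,31),maxLevel=4)
    k=st.ravel()==1;c0,c1=cam('wrist',s0),cam('wrist',s)
    a=np.array([onz(q,.056,c0)[:2] for q in p[k][:,0]]);b=np.array([onz(q,.056,c1)[:2] for q in g[k][:,0]])
    M,i=cv2.estimateAffinePartial2D(a*1000,b*1000,ransacReprojThreshold=1.5)
    c=M@[481.4,98,1];print('n',k.sum(),i.sum(),'scale',np.hypot(M[0,0],M[1,0]),'pose',c.round(1),1.5134+np.arctan2(M[1,0],M[0,0]))
E
python3 - <<'E'
from h import *
s=rep();im=robot.capture('wrist')[:,:,::-1];cv2.imwrite('pics/w5.png',im)
lidshift(s,'pics/w5.png')
def orange(f):
    h=cv2.cvtColor(cv2.imread(f),cv2.COLOR_BGR2HSV);m=cv2.inRange(h,(8,150,90),(25,255,255));n,l,st,c=cv2.connectedComponentsWithStats(m);return [(x[:5].tolist()) for x in st[1:] if x[4]>60]
print(orange('pics/w1.png'),orange('pics/w5.png'))
E
```

```text
t 8.5333 case-frame TCP mm [-72.8  20.9 130.2] yawerr 0.001 F [-0.  -0.3 -0.7] w -0.001 g 0.0
n 65 26 scale 0.991532169562337 pose [482.2 118. ] 1.5392745443982534
[[308, 203, 37, 46, 1358]] [[331, 198, 38, 62, 1923]]
```

Run:
```python
from h import *
s=robot.state();im=cv2.imread('pics/w5.png');c=cam('wrist',s)
X0,Y0,F=300,90,3.2
big=cv2.resize(im[Y0:Y0+180,X0:X0+240],None,fx=F,fy=F,interpolation=2)
for pose,col in(((.4822,.118,1.5134),(0,0,255)),((.4822,.118,1.539),(255,255,255))):
  pts=np.array([(proj(casept(*pose,q),c)[0]-[X0,Y0])*F for q in((-.052,-.085,.056),(-.052,.085,.056),(.052,.085,.056),(.052,-.085,.056))])
  print(pts.round());cv2.polylines(big,[pts.astype(np.int32)],True,col,1)
cv2.imwrite('pics/c5.png',big)
```

```text
[[225. 787.]
 [262.  80.]
 [778.  79.]
 [646. 789.]]
[[233. 792.]
 [251.  87.]
 [768.  72.]
 [655. 784.]]
```

View pics/c5.png

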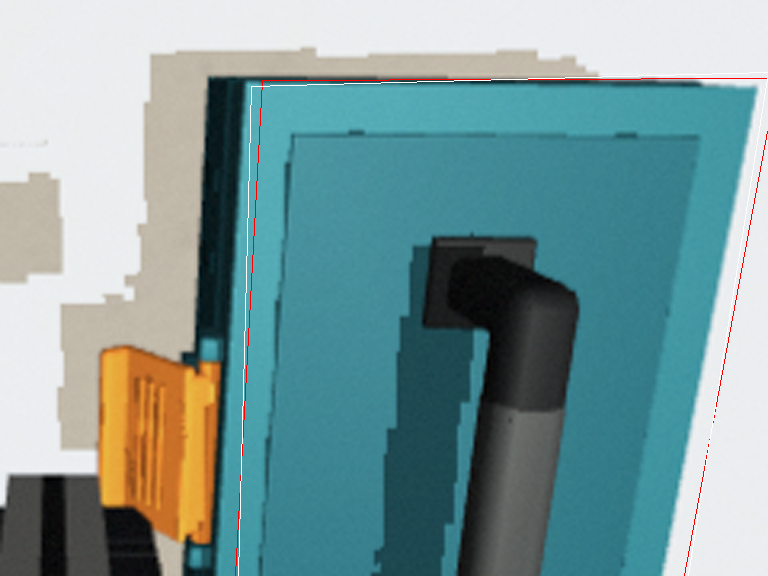

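Lid corners in the crop: (246,82) and (757,87), left edge running to (216,576) and right edge to (660,576). The clip hangs out with its tab at x≈100–130. I'll solve the case pose from these.

Run:
```python
from h import *
s=robot.state();c=cam('wrist',s);cv=lambda u,v:(300+(u+.5)/3.2-.5,90+(v+.5)/3.2-.5)
f=lambda u,v,z=.056:onz(cv(u,v),z,c)[:2]
A,B,C,D=f(246,82),f(757,87),f(216,576),f(660,576)
P=[A,B,C,D];print(np.round(P,4).tolist(),np.linalg.norm(A-B))
yl=[np.arctan2(*(q-p)[::-1])+np.pi/2 for p,q in((A,C),(B,D))]
print('own-y edges yaw',yl) 
v=B-A;print('yaw top',np.arctan2(v[1],v[0]))
yaw=np.mean([np.arctan2(*(p-q)[::-1])-np.pi/2 for p,q in((A,C),(B,D))]);u=R(yaw)[:2,0];w=R(yaw)[:2,1];m=(A+B)/2
print('centre',m-w*.085,yaw)
for z in(.02,.03,.04):print(z,[(R(-yaw)[:2,:2]@(f(*q,z)-(m-w*.085))).round(4).tolist() for q in((100,430),(128,430),(182,450))])
```

```text
[[0.3943, 0.0674], [0.4015, 0.1706], [0.5055, 0.0597], [0.5112, 0.1624]] 0.10345053334748418
own-y edges yaw [np.float64(1.5018988678851763), np.float64(1.496639348717617)]
yaw top 1.5016270750009586
centre [0.48267907 0.11292489] 1.4992691083013967
0.02 [[-0.0775, -0.0042], [-0.0702, -0.0041], [-0.0559, -0.0095]]
0.03 [[-0.078, -0.0005], [-0.071, -0.0004], [-0.0573, -0.0056]]
0.04 [[-0.0786, 0.0032], [-0.0718, 0.0033], [-0.0586, -0.0016]]
```

Case is now at (0.483, 0.113), yaw 1.499, with the clip at about 0.45 rad. Go above the tab (case x ≈ -77 mm) and press down.

send_rows([
  {"translation": [-1.0, 0.55, 2], "yaw": 0.015, "fingers": 0},
  {"translation": [-1.0, 0.55, 3], "yaw": 0, "fingers": 0},
  {"translation": [0, 0, 2.5], "yaw": 0, "fingers": 0},
  {"translation": [0, 0, 1], "yaw": 0, "fingers": 0},
  {"translation": [0, 0, 0.6], "yaw": 0, "fingers": 0},
  {"translation": [0, 0, 0], "yaw": 0, "fingers": 0},
  {"translation": [0, 0, 0], "yaw": 0, "fingers": 0},
])

```text
time_s: 9.17
ee_pos: [0.4773, 0.0353, 0.039]
tcp_rot: [[-0.997, 0.073, -0.0], [0.073, 0.997, 0.0], [0.0, 0.0, -1.0]]
force: [0.6, 0.3, -0.5]
width: 0.001
grip_force: 0.0
```

Run:
```python
from h import *
rep(.4827,.1129,1.4993)
```

```text
t 9.1667 case-frame TCP mm [-77.8  -0.2  39. ] yawerr -0.002 F [ 0.6  0.3 -0.5] w 0.001 g 0.0
```

Press down in small steps, drifting slightly in.

send_rows([
  {"translation": [0, 0, 0.2], "yaw": 0, "fingers": 0},
  {"translation": [0, 0, 0.2], "yaw": 0, "fingers": 0},
  {"translation": [0, 0.05, 0.2], "yaw": 0, "fingers": 0},
  {"translation": [0, 0, 0], "yaw": 0, "fingers": 0},
])

```text
time_s: 9.5
ee_pos: [0.4774, 0.0362, 0.0331]
tcp_rot: [[-0.997, 0.073, 0.001], [0.073, 0.997, 0.0], [-0.001, 0.0, -1.0]]
force: [0.4, 0.5, 0.9]
width: -0.0
grip_force: 0.3
```

send_rows([
  {"translation": [0, 0.1, 0.15], "yaw": 0, "fingers": 0},
  {"translation": [0, 0.1, 0.15], "yaw": 0, "fingers": 0},
  {"translation": [0, 0, 0], "yaw": 0, "fingers": 0},
])

```text
time_s: 9.75
ee_pos: [0.4774, 0.0382, 0.0298]
tcp_rot: [[-0.997, 0.073, 0.0], [0.073, 0.997, -0.0], [-0.0, -0.0, -1.0]]
force: [0.4, 0.1, -0.7]
width: 0.0
grip_force: 0.2
```

send_rows([
  {"translation": [0, 0.1, 0.15], "yaw": 0, "fingers": 0},
  {"translation": [0, 0.1, 0.15], "yaw": 0, "fingers": 0},
  {"translation": [0, 0, 0], "yaw": 0, "fingers": 0},
])

```text
time_s: 10.0
ee_pos: [0.4775, 0.04, 0.0268]
tcp_rot: [[-0.997, 0.073, -0.0], [0.073, 0.997, -0.001], [0.0, -0.001, -1.0]]
force: [-0.7, -3.7, 1.8]
width: -0.004
grip_force: 1.8
```

Run:
```python
from h import *
rep(.4827,.1129,1.4993)
```

```text
t 10.0 case-frame TCP mm [-73.1  -0.   26.8] yawerr -0.001 F [-0.7 -3.7  1.8] w -0.004 g 1.777293048799038
```

send_rows([
  {"translation": [0, 0, 0.1], "yaw": 0, "fingers": 0},
  {"translation": [0, 0, 0.1], "yaw": 0, "fingers": 0},
  {"translation": [0, 0, 0], "yaw": 0, "fingers": 0},
])

```text
time_s: 10.25
ee_pos: [0.4776, 0.04, 0.0249]
tcp_rot: [[-0.997, 0.073, 0.0], [0.073, 0.997, -0.0], [-0.0, -0.0, -1.0]]
force: [0.7, -3.7, 1.8]
width: 0.003
grip_force: 2.0
```

send_rows([
  {"translation": [0, 0, 0.1], "yaw": 0, "fingers": 0},
  {"translation": [0, 0, 0.1], "yaw": 0, "fingers": 0},
  {"translation": [0, 0, 0], "yaw": 0, "fingers": 0},
])

```text
time_s: 10.5
ee_pos: [0.4776, 0.04, 0.0229]
tcp_rot: [[-0.997, 0.073, 0.0], [0.073, 0.997, -0.0], [-0.0, -0.0, -1.0]]
force: [0.6, -4.1, 2.2]
width: -0.001
grip_force: 1.9
```

Run:
```python
from h import *
s=rep(.4827,.1129,1.4993)
im=robot.capture('wrist')[:,:,::-1];cv2.imwrite('pics/w6.png',im)
h=cv2.cvtColor(im[150:350,200:460].copy(),cv2.COLOR_BGR2HSV);m=cv2.inRange(h,(8,150,60),(25,255,255));n,l,st,c=cv2.connectedComponentsWithStats(m);print((st[1:][st[1:,4]>60]))
```

```text
t 10.5 case-frame TCP mm [-73.1  -0.1  22.9] yawerr -0.001 F [ 0.6 -4.1  2.2] w -0.001 g 1.9403285533189774
[[ 132   63   45   79 2192]]
```

send_rows([
  {"translation": [0, -1.5, 0], "yaw": 0, "fingers": 0},
  {"translation": [0, -1.5, 0], "yaw": 0, "fingers": 0},
  {"translation": [0, 0, -3.8], "yaw": 0, "fingers": 0},
  {"translation": [0, 0, -3.8], "yaw": 0, "fingers": 0},
  {"translation": [1, 0.8, -3.1], "yaw": 0, "fingers": 0},
  {"translation": [1, 0.7, 0], "yaw": 0, "fingers": 0},
  {"translation": [0, 0, 0], "yaw": 0, "fingers": 0},
  {"translation": [0, 0, 0], "yaw": 0, "fingers": 0},
])

```text
time_s: 11.22
ee_pos: [0.456, 0.0271, 0.1296]
tcp_rot: [[-0.997, 0.072, -0.0], [0.072, 0.997, 0.001], [0.0, 0.001, -1.0]]
force: [-0.9, -1.1, 0.7]
width: 0.0
grip_force: 0.0
```

```bash
cat > look.py <<'E'
# fit case pose (teal top-face corners via line fits) and clip tab edge
from h import *
import sys
def meas(f,s):
    im=cv2.imread(f);h=cv2.cvtColor(im,cv2.COLOR_BGR2HSV);c=cam('wrist',s)
    m=cv2.inRange(h,(80,60,110),(100,255,255));m[:, :300]=0
    L=[];Rr=[];T=[]
    for v in range(130,250,3):
        x=np.where(m[v])[0]
        if len(x)>30: L.append(onz((x[0]-.5,v),.056,c)[:2]);Rr.append(onz((x[-1]+.5,v),.056,c)[:2])
    for u in range(390,510,3):
        y=np.where(m[:300,u])[0]
        if len(y)>10: T.append(onz((u,y[0]-.5),.056,c)[:2])
    def ln(P):
        l=cv2.fitLine(np.array(P,np.float32)*1000,cv2.DIST_HUBER,0,.01,.01).ravel();return l[:2],l[2:]
    (d1,p1),(d2,p2),(d3,p3)=ln(L),ln(Rr),ln(T)
    y=lambda d:np.arctan2(*(d*np.sign(d[0]))[::-1])+np.pi/2
    yaw=(y(d1)+y(d2))/2;Q=R(yaw)[:2,:2]
    a=(Q.T@p1)[0];b=(Q.T@p2)[0];t=(Q.T@p3)[1]
    ctr=Q@np.array([(a+b)/2,t-85]);print('yaws',y(d1),y(d2),'width',b-a,'centre',ctr.round(1),'yaw',round(yaw,4))
    o=cv2.inRange(h,(8,150,60),(25,255,255));o[270:]=0;n,l,st,_=cv2.connectedComponentsWithStats(o)
    k=1+np.argmax(st[1:,4]);print('orange',st[k])
    for v in np.linspace(st[k][1]+6,st[k][1]+st[k][3]*.6,4).astype(int):
        x=np.where(l[v]==k)[0]
        print(v,[(R(-yaw)@(onz((x[0]-.5,v),z,c)-np.r_[ctr/1000,0]))[:2].round(4).tolist() for z in(.02,.03)],x[[0,-1]])
    return ctr,yaw
E
python3 - <<'E'
from look import *
s5=dict(ee_pos=[.4563,.0265,.1302],tcp_rot=[[-.998,.056,.001],[.056,.998,0],[-.001,0,-1]])
meas('pics/w5.png',s5)
s=rep(.4827,.1129,1.4993);cv2.imwrite('pics/w7.png',robot.capture('wrist')[:,:,::-1]);meas('pics/w7.png',s)
E
```

```text
yaws 1.5055724 1.4986691 width 103.74160350481861 centre [482.4 113.5] yaw 1.5021
orange [ 331  198   38   62 1926]
204 [[-0.0776, 0.013], [-0.0781, 0.016]] [332 368]
214 [[-0.0782, 0.0043], [-0.0787, 0.0077]] [331 367]
224 [[-0.078, -0.0045], [-0.0785, -0.0008]] [331 367]
235 [[-0.0778, -0.0144], [-0.0783, -0.0102]] [331 366]
t 11.2167 case-frame TCP mm [-87.5  20.5 129.6] yawerr -0.0 F [-0.9 -1.1  0.7] w 0.0 g 0.0
yaws 1.5060073 1.4978963 width 103.80692713398116 centre [482.4 114.3] yaw 1.502
orange [ 343  196   26   64 1341]
202 [[-0.0682, 0.0151], [-0.069, 0.018]] [344 357]
212 [[-0.068, 0.0065], [-0.0689, 0.0098]] [344 368]
223 [[-0.0687, -0.0032], [-0.0695, 0.0005]] [343 368]
234 [[-0.0685, -0.013], [-0.0693, -0.0089]] [343 367]
```

The tab's outer edge is now at -68.5 mm (home is -69), so the clip is home. Case is at (0.4824, 0.1143). Next, go over the handle with the fingers open.

send_rows([
  {"translation": [-0.5, 2.2, 0], "yaw": 0, "fingers": 1},
  {"translation": [-0.5, 2.2, 0], "yaw": 0, "fingers": 1},
  {"translation": [-0.5, 2.2, 0], "yaw": 0, "fingers": 1},
  {"translation": [-0.5, 2.25, 0], "yaw": 0, "fingers": 1},
  {"translation": [0, 0, 0], "yaw": 0, "fingers": 1},
  {"translation": [0, 0, 0], "yaw": 0, "fingers": 1},
  {"translation": [0, 0, 2], "yaw": 0, "fingers": 1},
  {"translation": [0, 0, 2], "yaw": 0, "fingers": 1},
  {"translation": [0, 0, 1.5], "yaw": 0, "fingers": 1},
  {"translation": [0, 0, 0.8], "yaw": 0, "fingers": 1},
  {"translation": [0, 0, 0], "yaw": 0, "fingers": 1},
])

```text
time_s: 12.18
ee_pos: [0.4817, 0.1126, 0.0652]
tcp_rot: [[-0.997, 0.074, -0.003], [0.074, 0.997, -0.0], [0.003, -0.001, -1.0]]
force: [-0.3, -0.7, -0.4]
width: 1.001
grip_force: 0.0
```

Run:
```python
from h import *
rep(.4824,.1143,1.502)
```

```text
t 12.1833 case-frame TCP mm [-1.8  0.6 65.2] yawerr -0.005 F [-0.3 -0.7 -0.4] w 1.001 g 0.0
```

send_rows([
  {"translation": [0, 0.15, -0.1], "yaw": 0, "fingers": 0.5},
  {"translation": [0, 0, 0], "yaw": 0, "fingers": 0.3},
  {"translation": [0, 0, 0], "yaw": 0, "fingers": 0},
  {"translation": [0, 0, 0], "yaw": 0, "fingers": 0},
  {"translation": [0, 0, 0], "yaw": 0, "fingers": 0},
  {"translation": [0, 0, 0], "yaw": 0, "fingers": 0},
  {"translation": [0, 0, 0], "yaw": 0, "fingers": 0},
  {"translation": [0, 0, 0], "yaw": 0, "fingers": 0},
  {"translation": [0, 0, 0], "yaw": 0, "fingers": 0},
  {"translation": [0, 0, 0], "yaw": 0, "fingers": 0},
], squeeze=60)

```text
time_s: 13.02
ee_pos: [0.4832, 0.1153, 0.0683]
tcp_rot: [[-0.997, 0.072, 0.001], [0.072, 0.997, 0.001], [-0.001, 0.001, -1.0]]
force: [-1.4, 3.6, 5.9]
width: 0.152
grip_force: 59.3
```

Run:
```python
from look import *
s=rep(.4824,.1143,1.502)
im=robot.capture('wrist')[:,:,::-1];cv2.imwrite('pics/w8.png',im)
t=robot.capture('scene')[:,:,::-1]
cv2.imwrite('pics/c8.png',np.vstack([cv2.resize(im,(480,300)),cv2.resize(t[170:265,268:420],(480,300))]))
```

```text
t 13.0167 case-frame TCP mm [ 1.  -0.7 68.3] yawerr -0.004 F [-1.4  3.6  5.9] w 0.152 g 59.327353835105896
```

View pics/c8.png

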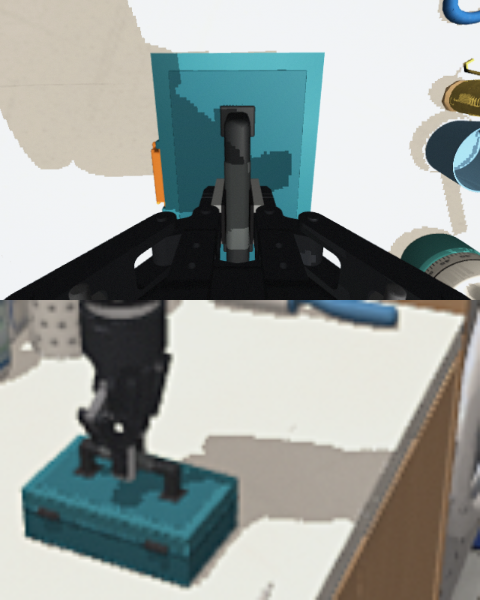

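The fingers hold the bar at (237,190), the lid is shut, and the clip lies flat at (157,175). Lift gently.

send_rows([
  {"translation": [0, 0, -0.2], "yaw": 0, "fingers": 0},
  {"translation": [0, 0, -0.4], "yaw": 0, "fingers": 0},
  {"translation": [0, 0, -0.6], "yaw": 0, "fingers": 0},
  {"translation": [0, 0, -0.8], "yaw": 0, "fingers": 0},
  {"translation": [0, 0, -0.8], "yaw": 0, "fingers": 0},
  {"translation": [0, 0, -0.8], "yaw": 0, "fingers": 0},
  {"translation": [0, 0, -0.8], "yaw": 0, "fingers": 0},
  {"translation": [0, 0, -0.8], "yaw": 0, "fingers": 0},
  {"translation": [0, 0, -0.8], "yaw": 0, "fingers": 0},
  {"translation": [0, 0, -0.8], "yaw": 0, "fingers": 0},
  {"translation": [0, 0, -0.8], "yaw": 0, "fingers": 0},
  {"translation": [0, 0, -0.8], "yaw": 0, "fingers": 0},
  {"translation": [0, 0, -0.6], "yaw": 0, "fingers": 0},
  {"translation": [0, 0, -0.4], "yaw": 0, "fingers": 0},
  {"translation": [0, 0, -0.2], "yaw": 0, "fingers": 0},
  {"translation": [0, 0, -0.1], "yaw": 0, "fingers": 0},
  {"translation": [0, 0, 0], "yaw": 0, "fingers": 0},
  {"translation": [0, 0, 0], "yaw": 0, "fingers": 0},
  {"translation": [0, 0, 0], "yaw": 0, "fingers": 0},
  {"translation": [0, 0, 0], "yaw": 0, "fingers": 0},
])

```text
time_s: 14.78
ee_pos: [0.4828, 0.1149, 0.1647]
tcp_rot: [[-0.997, 0.073, -0.0], [0.073, 0.997, -0.0], [0.0, -0.0, -1.0]]
force: [0.6, 0.2, -5.5]
width: 0.15
grip_force: 58.9
```

Run:
```python
from look import *
s=rep(.4824,.1143,1.502)
im=robot.capture('wrist')[:,:,::-1];cv2.imwrite('pics/w9.png',im)
a=cv2.imread('pics/w8.png')[60:250,180:460];b=im[60:250,180:460]
for q in(a,b):
    o=cv2.inRange(cv2.cvtColor(q.copy(),cv2.COLOR_BGR2HSV),(8,150,60),(25,255,255));n,l,st,_=cv2.connectedComponentsWithStats(o[:, :60].copy());print(st[1:][st[1:,4]>30])
print('diff',cv2.absdiff(a,b)[:, 30:250].mean(), cv2.phaseCorrelate(cv2.cvtColor(a,6).astype(np.float32)[:150,30:250].copy(),cv2.cvtColor(b,6).astype(np.float32)[:150,30:250].copy()))
```

```text
t 14.7833 case-frame TCP mm [  0.6  -0.4 164.7] yawerr -0.004 F [ 0.6  0.2 -5.5] w 0.15 g 58.8979035615921
[[ 22 129  16  61 595]]
[[ 22 129  16  61 590]]
diff 2.6359968102073363 ((0.5584405246731308, 0.060534149215172306), 0.7235257681387443)
```

Run:
```python
from bench import robot
print(robot.finish_job())
```

```text
the job is handed in; nothing more can be done
None
```

I shut the lid, pushed the clip home and handed the job in with the case held by its handle about 9.6 cm up, level by the wrist camera; the hand-in returned no verdict. The case slid about 2 cm on the worktop during the first clip push.

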